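Hold a spring-tipped probe square on the ringed spot

TASK

Lift the spring-tipped probe up and off the two-pronged hook of its stand, then hold its tip on the middle of the ring marked on the sloping white panel, with the probe square to that panel and pressed only lightly, so that its spring tip is pushed in about half way. Finish while still holding the probe there in the gripper; never press hard, do not touch the panel marked with a cross or its rest with the probe, and leave the other things on the bench undisturbed.

Things in the scene. Friction and masses are not known exactly. Their poses are not given: they have to be found in the camera images.
- probe: pen-like round tool, about 100 g, hanging tip down, its collar lying on the stand's prongs. Origin: on its axis at the underside of the steel collar (40 mm diameter, 5 thick); z points from tip to grip. Round black grip, 22 mm diameter, z = 5 to 70 mm: grasp here. Below, a 22 mm barrel to z = -60, steel nose to -72, thin spring tip (7 mm, round end) to z = -100 mm when not pressed
- probe_tip (a point): the end of the probe's spring tip, on the probe's axis, 100 mm below the probe's origin when not pressed
- plunger (a joint): how far the spring tip is pushed into the probe: 0 free to 0.014 m fully in. It needs about 1 N to begin to move, 3.5 N half way, 6 N at the end of its travel, and springs back
- stand: fixed stand; origin on the bench under the hanging probe. Two level prongs, 7 mm thick, point along its -x (roughly to the robot), one each side of the probe (y = -16.5, +16.5 mm), tops at z = 120 mm; their ends (x = -32) turn up to z = 133. Lift the probe over 15 mm, then out along -x; or over 120 mm, then any way. Post at x = +44, up to z = 124. Base 100 x 76 x 10 mm
- ring_panel: fixed white test panel 92 x 72 mm on a sloping plate 100 x 80 mm, with a black ring (27 mm outer, 20 mm inner diameter). Origin: on its face at the ring's middle, 45 mm above the bench; z is the normal out of the face, leaning 0.35 rad (20 degrees) from vertical to the panel's low side (-x, roughly towards the robot); y is level across the panel
- ring_rest: the fixed rest that carries the ring-marked panel, base 96 x 80 mm; origin on the bench under the middle of the ring; upright z
- cross_panel: a panel on a rest just the same, but marked with a black cross (30 mm) in place of the ring: not the one to probe. Origin on its face at the middle of the cross, axes as for the ring panel. Either panel may stand in either place
- cross_rest: the fixed rest that carries the cross-marked panel; origin on the bench under the middle of the cross
- timer: bench timer, 50 x 46 x 11 mm, origin under its centre; leave alone
- dropper_bottle: small white bottle, 36 mm diameter, 78 mm tall, origin under its centre; leave alone
- slide_box: flat box for slides, 78 x 32 x 10 mm, origin under its centre; leave alone
- white_jar: white jar, 60 mm diameter, 92 mm tall, origin under its centre; leave alone
Mind the look-alikes: they are no part of the job. Leave any pink look-alike of the ring_rest alone.

How it is judged:
By the outcome, as a careful person would: the job done as asked, in the order asked, and still so for the second after the job is handed in, while the arm keeps its last pose, push and grip.
It also fails if it takes over 42 s, if anything falls off the work surface, if the arm or the gripper's body presses on something with over 40 N, if the wrist force passes 120 N, or if a joint passes its speed limit or range.

ROBOT

A 6-joint arm with a two-finger parallel gripper is mounted at the origin on a cart in front of the work surface, level with it; the furniture and walls round the work are solid. World frame = base frame: x ahead of the robot, y to its left, z up, the work surface at z = 0. Lengths are in m, angles in rad, forces in N, time in s.
With the tool pointing down it reaches from about 0.35 to 0.775 m from the base axis. Payload 7.3 kg.
Tool frame: the origin (TCP) lies on the mounting face of the last link; the fingertips stand 178 mm ahead of it and the grasp point (between the pads) lies 159 mm ahead of it (robot.grip_depth is the distance from the TCP to the grasp point, in m); z points along the fingers, y is the line along which they close (so a half turn about z gives the same grasp; the last joint's range is limited). The gripper opens to 92 mm and grips with 3 to 60 N. Pads are 19 mm wide; open, the fingers measure 130 mm over their backs; the gripper's body (75 mm by 190 mm) begins 47 mm behind the grasp point.
Start: joints at [1.06, 0.342, 1.524, -0, 1.275, -0.146], TCP at [0.187, 0.49, 0.405] pointing down, gripper open.
Joint ranges: [-2.53, 2.53], [-0.77, 2.02], [0.04, 2.7], [-1, 4.14], [0.28, 2.66], [-3.11, 3.11]. Speed limits (rad/s): [2.57, 2.57, 3.14, 3.14, 3.14, 3.14].

INTERFACE

Orientations are given as [roll, pitch, yaw] about the fixed x, y, z axes, in that order (R = Rz(yaw) Ry(pitch) Rx(roll)).
In Python, from cell import observe, cams, robot, models gives the robot as it stands.
- The arm moves only by the shell command python3 -m jog 'ROWS' [FORCE]. ROWS is JSON, a list of rows, each a list of 3 entries, a list of its own where there are three numbers: the shift along the tool's x, y, z each as a share of 0.4 m, from -1 to 1, then the turn about the tool's z as a share of pi rad, from -1 to 1, then the closure, from 0 (fully open) to 1 (shut). In form: [[[x, y, z], turn, jaw], ...]. A call has 1 to 12 rows; each row is the pose to reach, as a shift and turn from the pose commanded when the call began, along the tool's axes at that moment, turning the shorter way round; what a row does not reach only later rows make up. A row lasts 1/8 s, in which the tool goes at most 62.5 mm and 10.7 degrees, less where a joint would pass 70% of its speed; a pose out of reach is approached as far as the arm can. A call with a number of a shift or a turn outside -1 to 1 is refused whole. A call with a gripper value outside its range is refused whole. The fingers move at their own pace and stop on an object; FORCE is the grip in N (left out, the last holds). Time passes only in rows, so rows that repeat a pose let the fingers close. It gives the time, the measured TCP pose, the force, the opening and the grip force at its end, in the units of the state.
- observe(): the state, without advancing time (a new reading comes with each control period).
- cams.read_camera(name): name is "scene" or "top" or "wrist"; returns the picture (384x512x3 uint8, red, green, blue); there is no depth.
- cams.camera_model(name): a dict with "camera_matrix" (3x3 intrinsics, pixels), "k1" (the pictures are not rectified: a ray, as slopes to the right and down, at radius r is drawn at 1 + k1 r^2 times it, then the intrinsics apply), "pose" (4x4, takes a point from camera to world coordinates). Camera axes: x right, y down, z forward; pixel columns grow to the right and rows downward; lengths in m; the calibration is good to about 2 mm. A picture is of the moment at which its call begins: read the wrist's pose just before it. camera_model takes no time and is no camera call; for the wrist camera it gives the pose at the moment of the call.
- robot.hand_in(): hands the job in; it is judged then, once.
Trained networks look in the newest picture that a camera, given by its name, has taken for a name from the list of things; names that differ only in an ending like _2 or _b are one class to them, and where a whole thing is asked for, a point or a joint stands for the part that bears it (a point fixed in the world has none). Each returns a list of dicts, best first, with "confidence" (0 to 1); they miss things now and then, are a little off and sometimes report something else, mostly with a low value. They report only what shows in the picture. A call takes as long as a camera call. They do not tell look-alikes from the thing itself.
- models.find_in(target, camera): "position" ([x, y, z] in m, in world coordinates, good to about 4 mm: the middle of the surface that is visible of it).
- models.pinpoint(target, camera): "position" ([x, y, z] in m, in world coordinates, good to about 4 mm: a listed point, or the origin of a listed thing).
The state is a dict: "time": time; "qpos": joint angles; "qvel": joint speeds; "joint_efforts": joint torques, N m; "tool_pos": TCP position; "tool_rot": TCP orientation; "contact_force": force on the tool from outside, world axes, zero at the start; "torque": the same for the moment, N m; "opening": finger opening in m; "grip_force": force on a finger pad.
Only numpy, scipy, OpenCV 4.12 (cv2) and the standard library are available. Lean on these libraries where they do the work, as an engineer would, in place of code of your own. Each camera call takes 0.05 s, during which the arm holds its last target. There are 200 camera calls.

## Working session

There is one attempt and no reset: what is moved stays moved. The work goes in short steps, Python scripts to look and compute and a shell command to move; the robot and the scene stay as the last step left them, time stands still between calls to the robot, and variables do not carry over. Pictures are saved under pics/ and viewed, at most 10 in all, crops included, and the job is handed in when it is done.

```bash
ls; mkdir -p pics
python3 - <<'E'
from cell import observe,cams,robot,models
import cv2,numpy as np
for c in ["scene","top"]:
    im=cams.read_camera(c); cv2.imwrite(f"pics/{c}0.png",cv2.cvtColor(im,cv2.COLOR_RGB2BGR))
    for t in ["probe","probe_tip","stand","ring_panel","cross_panel","ring_rest","cross_rest","timer","dropper_bottle","slide_box","white_jar"]:
        print(c,t,[(np.round(d["position"],3).tolist(),round(d["confidence"],2)) for d in models.pinpoint(t,c)][:4])
    m=cams.camera_model(c);print(np.round(m["pose"],3).tolist(),np.round(m["camera_matrix"],1).tolist(),m["k1"])
print(observe())
E
```

```text
pics
scene probe [([0.459, -0.002, 0.117], 0.77)]
scene probe_tip [([0.461, -0.003, 0.023], 0.35), ([0.46, -0.001, 0.119], 0.33), ([0.62, 0.023, 0.042], 0.32)]
scene stand [([0.462, 0.001, -0.002], 0.87)]
scene ring_panel [([0.6, -0.311, 0.047], 0.86)]
scene cross_panel [([0.457, -0.001, 0.022], 0.59), ([0.59, -0.176, 0.043], 0.56)]
scene ring_rest [([0.621, 0.024, 0.001], 0.92), ([0.6, -0.311, 0.001], 0.84)]
scene cross_rest [([0.595, -0.172, 0.0], 0.95)]
scene timer [([0.387, 0.068, 0.002], 0.85)]
scene dropper_bottle [([0.652, 0.177, -0.002], 0.77), ([0.461, 0.0, -0.001], 0.19)]
scene slide_box [([0.483, -0.204, 0.004], 0.94)]
scene white_jar [([0.706, -0.097, 0.001], 0.66)]
[[0.526, -0.582, 0.62, -0.074], [-0.85, -0.357, 0.386, -0.426], [-0.003, -0.73, -0.683, 0.749], [0.0, 0.0, 0.0, 1.0]] [[456.7, 0.0, 249.9], [0.0, 456.7, 192.8], [0.0, 0.0, 1.0]] -0.0760045098943325
top probe [([0.46, 0.003, 0.119], 0.76)]
top probe_tip []
top stand [([0.458, -0.007, 0.001], 0.7), ([0.383, 0.065, -0.001], 0.66)]
top ring_panel [([0.598, -0.308, 0.044], 0.74), ([0.62, 0.024, 0.049], 0.64)]
top c
[... 639 characters left out ...]
{'time': 1.2, 'qpos': array([ 1.06000932e+00,  3.41996739e-01,  1.52409620e+00, -5.31629739e-06,
        1.27538902e+00, -1.46007266e-01]), 'qvel': array([ 1.15221240e-04, -1.73899780e-04,  4.13840521e-05, -7.73856893e-04,
        3.30079199e-04, -1.71048658e-03]), 'joint_efforts': array([ 1.04303213e-03, -4.31141853e+01, -2.44483298e+01,  7.18032173e-02,
        4.82367841e-02, -1.03913294e-05]), 'tool_pos': array([0.18727606, 0.49046659, 0.40474353]), 'tool_rot': array([3.14148387e+00, 2.11372528e-05, 2.77681446e+00]), 'contact_force': array([ 0.79708889, -0.79943621,  0.09056339]), 'torque': array([ 0.01968387, -0.0172152 ,  0.00192448]), 'grip_force': 0.0, 'opening': 0.09167394064773257}
```

View pictures.

View pics/scene0.png

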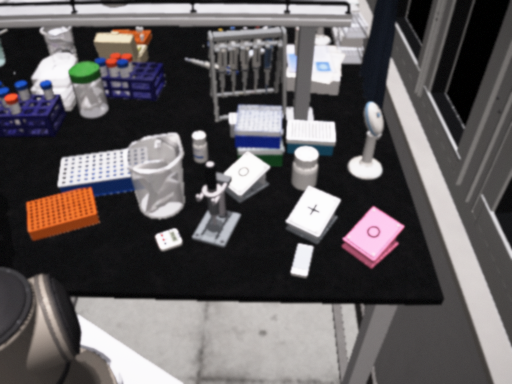

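View pics/top0.png

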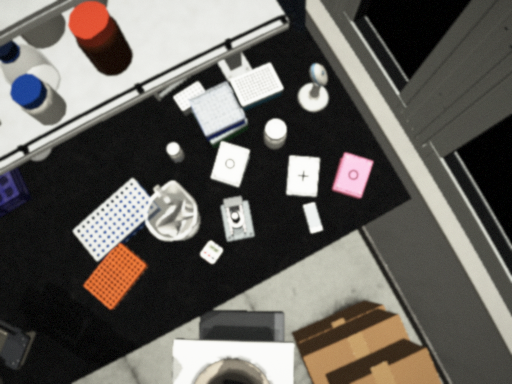

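Candidates. Probe: the only pen-like tool is at scene (210,175), top (236,214). Ring panel: a white one with a ring at scene (243,171), top (230,163); a pink look-alike at scene (373,232), top (353,175); a white one with a cross at scene (314,210), top (303,176). I choose the white one with the ring, near (0.62, 0.02). Next come a close crop and measurements.

```bash
cat > h.py <<'E'
import numpy as np,cv2
from cell import observe,cams,robot,models
def ray(m,uv):
    K=np.array(m["camera_matrix"]);P=np.array(m["pose"]);d=np.array([(uv[0]-K[0,2])/K[0,0],(uv[1]-K[1,2])/K[1,1]])
    s=d.copy()
    for _ in range(20): s=d/(1+m["k1"]*(s@s))
    v=P[:3,:3]@np.array([s[0],s[1],1.]);return P[:3,3],v/np.linalg.norm(v)
def onplane(m,uv,p0,n):
    o,v=ray(m,uv);return o+v*((p0-o)@n)/(v@n)
def atz(m,uv,z): return onplane(m,uv,np.array([0,0,z]),np.array([0,0,1.]))
def proj(m,X):
    K=np.array(m["camera_matrix"]);P=np.array(m["pose"]);c=P[:3,:3].T@(np.asarray(X,float)-P[:3,3]);s=c[:2]/c[2];s=s*(1+m["k1"]*(s@s))
    return np.array([K[0,0]*s[0]+K[0,2],K[1,1]*s[1]+K[1,2]])
def tri(pairs):
    A=0;b=0
    for m,uv in pairs:
        o,v=ray(m,uv);Q=np.eye(3)-np.outer(v,v);A=A+Q;b=b+Q@o
    X=np.linalg.solve(A,b);return X,[np.linalg.norm(proj(m,X)-uv) for m,uv in pairs]
E
python3 - <<'E'
from h import *
ms={c:cams.camera_model(c) for c in("scene","top")}
im={c:cv2.imread(f"pics/{c}0.png") for c in ms}
# rim end of the shelf rail
print("rail",tri([(ms["scene"],(355,15)),(ms["top"],(289,17))]))
G={"scene":(243,171),"top":(230,163)};cs={}
for c,s in G.items():
    g=cv2.cvtColor(im[c],cv2.COLOR_BGR2GRAY)
    x0,y0=s[0]-14,s[1]-14;p=cv2.resize(g[y0:y0+28,x0:x0+28],None,fx=8,fy=8,interpolation=cv2.INTER_CUBIC)
    th=cv2.threshold(p,170,255,cv2.THRESH_BINARY_INV)[1]
    ct,_=cv2.findContours(th,cv2.RETR_CCOMP,cv2.CHAIN_APPROX_NONE)
    for k in ct:
        if len(k)>40:
            e=cv2.fitEllipse(k);ctr=np.array(e[0])
            if np.linalg.norm(ctr-112)<50 and max(e[1])<150: print(c,((ctr+.5)/8-.5+[x0,y0]).round(2),np.round(e[1],1)/8); cs.setdefault(c,[]).append((ctr+.5)/8-.5+[x0,y0])
    # panel quad
    th=cv2.threshold(g,185,255,cv2.THRESH_BINARY)[1]; 
    ct,_=cv2.findContours(th,cv2.RETR_EXTERNAL,cv2.CHAIN_APPROX_NONE)
    for k in ct:
        if cv2.pointPolygonTest(k,(float(s[0]+.0),float(s[1])),False)>=0:
            hull=cv2.convexHull(k);print(c,"quad",cv2.contourArea(k),cv2.approxPolyDP(hull,4,True)[:,0].tolist())
if len(cs)==2: print("ring",tri([(ms[c],np.mean(cs[c],0)) for c in ms]))
a=cv2.resize(im["scene"][140:250,180:270],None,fx=4.4,fy=4.4,interpolation=cv2.INTER_CUBIC)
b=cv2.resize(im["top"][135:250,195:270],None,fx=4.2,fy=4.2,interpolation=cv2.INTER_CUBIC)
H=max(a.shape[0],b.shape[0]);z=np.zeros((H,a.shape[1]+b.shape[1],3),np.uint8);z[:a.shape[0],:a.shape[1]]=a;z[:b.shape[0],a.shape[1]:]=b
cv2.imwrite("pics/crop1.png",z);print(z.shape)
E
```

```text
rail (array([ 0.86261902, -0.10993989,  0.36918679]), [np.float64(0.19602444134538424), np.float64(0.1943486113033401)])
scene quad 1032.0 [[258, 149], [268, 168], [238, 194], [224, 173], [239, 149]]
top quad 1074.0 [[221, 142], [248, 150], [238, 185], [211, 177]]
(484, 711, 3)
```

View pics/crop1.png

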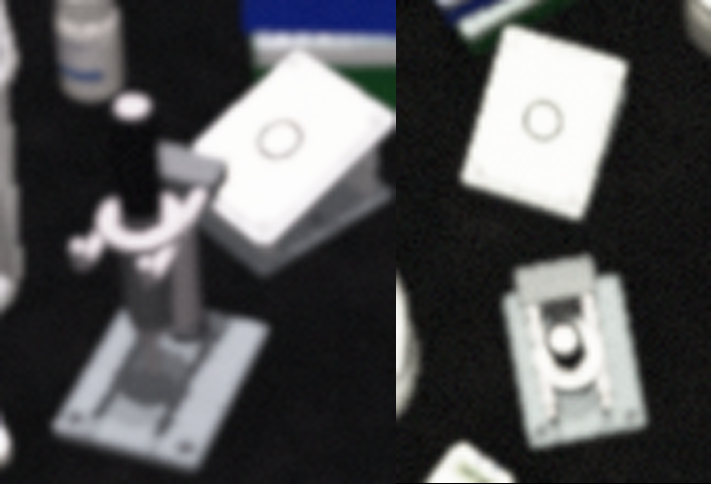

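Left (scene) shows the probe's white cap at crop (132,105), its collar at (140,230), and the white panel with the ring at (280,139), which is scene pixel (243.6,171.6). Right (top) shows the ring at (543,120), which is top pixel (230,163.6), and the stand's prongs pointing down the image. The choice is confirmed. Next: ring centre, yaws and probe axis.

```bash
cat > m1.py <<'E'
from h import *
from scipy.optimize import least_squares
ms={c:cams.camera_model(c) for c in("scene","top")}
im={c:cv2.cvtColor(cv2.imread(f"pics/{c}0.png"),cv2.COLOR_BGR2GRAY).astype(float) for c in ms}
def sub(c,s,r=10):
    g=im[c];ys,xs=np.mgrid[s[1]-r:s[1]+r+1,s[0]-r:s[0]+r+1]
    w=np.clip(np.median(g[ys,xs])-15-g[ys,xs],0,None);return np.array([(w*xs).sum(),(w*ys).sum()])/w.sum()
# ring: dark-weighted centroid on white
uv={"scene":sub("scene",(243,171),8),"top":sub("top",(230,163),8)};print({k:v.round(2) for k,v in uv.items()})
R,e=tri([(ms[c],uv[c]) for c in ms]);print("ring",R.round(4),np.round(e,2))
# panel rotating model: fit yaw by maximizing the contrast of the white rectangle edge, both views
def face(p,u,v):
    x,y,yaw,z=p;ca,sa=np.cos(yaw),np.sin(yaw);t=0.35
    ex=np.array([ca*np.cos(t),sa*np.cos(t),np.sin(t)]);ey=np.array([-sa,ca,0]);return np.array([x,y,z])+u*ex+v*ey
def samp(c,X):
    a=proj(ms[c],X);return cv2.getRectSubPix(im[c].astype(np.float32),(1,1),(float(a[0]),float(a[1])))[0,0]
def score(p):
    s=0
    for c in ms:
        for d,sg in((-.004,1),(.004,-1)):
            for k in np.linspace(-1,1,15):
                for f in(-1,1):
                    s+=sg*min(samp(c,face(p,f*(.046+d),k*.03)),235)+sg*min(samp(c,face(p,k*.04,f*(.036+d))),235)
    return -s
from scipy.optimize import minimize
best=None
for y0 in(-.4,-.28,-.16):
    r=minimize(score,[R[0],R[1],y0,.045],method="Nelder-Mead",options=dict(initial_simplex=np.array([[R[0],R[1],y0,.045]]*5)+np.vstack([np.zeros(4),np.diag([.006,.006,.08,.004])])))
    if best is None or r.fun<best.fun:best=r
print("panel fit",best.x.round(4),best.fun)
# stand yaw: base side edges in the top view, line at z=.01
for nm,a,b in(("left",(505,300),(530,445)),("right",(620,277),(645,425)),("front",(530,445),(645,425))):
    A,B=[atz(ms["top"],((q[0]-396+.5)/4.2-.5+195,(q[1]+.5)/4.2-.5+135),.01) for q in(a,b)];d=A-B;print(nm,A.round(4),B.round(4),np.degrees(np.arctan2(d[1],d[0])).round(1))
# probe cap top centre
cap={"scene":((132.5)/4.4-.5+180,(105.5)/4.4-.5+140),"top":((565.5-396)/4.2-.5+195,(340.5)/4.2-.5+135)}
print("cap",tri([(ms[c],np.array(cap[c])) for c in ms]))
E
python3 m1.py
```

```text
{'scene': array([243.24, 171.7 ]), 'top': array([229.43, 163.2 ])}
ring [0.6197 0.0241 0.0445] [0.22 0.19]
panel fit [ 0.6274  0.0274 -0.2882  0.0447] -10290.86328125
left [0.5081 0.0454 0.01  ] [0.415  0.0255 0.01  ] 12.0
right [ 0.5254 -0.0286  0.01  ] [ 0.4299 -0.0476  0.01  ] 11.3
front [0.415  0.0255 0.01  ] [ 0.4299 -0.0476  0.01  ] 101.5
cap (array([ 0.45983633, -0.00339751,  0.19368325]), [np.float64(0.31830029458460035), np.float64(0.26581657144244564)])
```

```bash
cat >> h.py <<'E'
def plan(target_tcp,yaw,st=None,rel=None):
    """shares of .4 m along tool axes + turn share to reach the TCP position and yaw (tool down)"""
    s=st or observe();psi=s["tool_rot"][2];d=np.asarray(target_tcp)-s["tool_pos"]
    from scipy.spatial.transform import Rotation as Ro
    l=Ro.from_euler("xyz",s["tool_rot"]).as_matrix().T@d
    t=-((yaw-psi+np.pi)%(2*np.pi)-np.pi);print("shares",(l/.4).round(4).tolist(),"turn",round(t/np.pi,4))
E
python3 -m jog '[[[-0.97,-0.815,0],-0.18,0],[[-0.97,-0.815,0],-0.18,0],[[-0.97,-0.815,0],-0.18,0],[[-0.97,-0.815,0],-0.18,0],[[-0.97,-0.815,0],-0.18,0],[[-0.97,-0.815,0],-0.18,0],[[-0.97,-0.815,0],-0.18,0],[[-0.97,-0.815,0],-0.18,0],[[-0.97,-0.815,0],-0.18,0],[[-0.97,-0.815,0],-0.18,0]]'
python3 - <<'E'
from h import *
m=cams.camera_model("wrist");w=cams.read_camera("wrist");cv2.imwrite("pics/w1.png",w[:,:,::-1])
s=observe();np.savez("w1.npz",pose=m["pose"],K=m["camera_matrix"],k1=m["k1"])
print(np.round(m["pose"],3).tolist());print(s["time"],s["tool_pos"],s["tool_rot"],s["contact_force"],s["qpos"])
print([(d["position"],d["confidence"]) for d in models.pinpoint("probe","wrist")],[(d["position"],d["confidence"]) for d in models.pinpoint("ring_panel","wrist")])
plan([.460,-.002,.324],np.pi+.2)
E
```

```text
time: 2.45
tool_pos: [0.4341, 0.046, 0.4046]
tool_rot: [3.142, 0.0, -2.944]
contact_force: [-0.5, -0.7, 0.7]
opening: 0.0919
grip_force: 0.0
[[-0.196, 0.939, 0.283, 0.359], [0.981, 0.188, 0.057, 0.032], [0.001, 0.288, -0.958, 0.384], [0.0, 0.0, 0.0, 1.0]]
2.5 [0.4334514  0.04713239 0.40453358] [ 3.14099765e+00 -5.29953037e-04 -2.94291561e+00] [-1.07736803  0.47778575 -0.02619784] [-6.79659709e-02  1.78798698e-01  1.74955926e+00  4.63546668e-04
  1.21390274e+00 -1.83760127e+00]
[([0.4634, -0.0035, 0.1217], 0.83)] [([0.6178, 0.0236, 0.0469], 0.85)]
shares [-0.0412, -0.1368, 0.2016] turn 0.0004
```

View pics/w1.png

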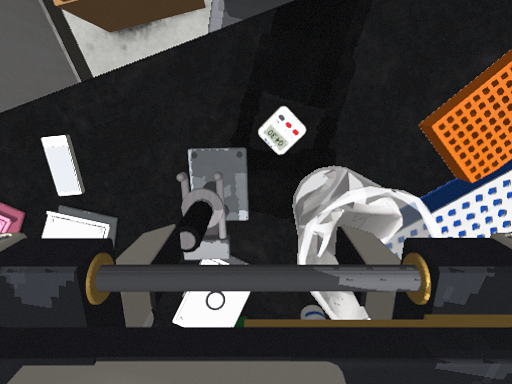

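Wrist view: collar around (203,208), the grip's cap at (188,240), upturned prong ends at (182,178) and (217,178), and the ring at (215,299) seen past the gripper. The bag is well to the right.

Run:
```python
from h import *
w=np.load("w1.npz");m=dict(pose=w["pose"],camera_matrix=w["K"],k1=float(w["k1"]))
ms={c:cams.camera_model(c) for c in("scene","top")}
T=[atz(m,p,.133) for p in((182,178),(217,178))];print("prong ends",[t.round(4) for t in T])
d=T[0]-T[1];print("stand yaw",np.arctan2(-d[0],d[1]),np.arctan2(d[0],-d[1]))
B=[atz(m,p,.01) for p in((188,150),(246,149),(247,219))];print("base",[b.round(4) for b in B])
print("yaw",[np.arctan2(q[1],q[0]) for q in(B[2]-B[1],)],np.arctan2(*( (B[1]-B[0])[[0,1]]*[-1,1])))
print("probe grip axis@.19",atz(m,(188,240),.190).round(4),"collar",atz(m,(203,209),.125).round(4))
print("ring",tri([(ms["scene"],np.array([243.24,171.7])),(ms["top"],np.array([229.43,163.2])),(m,np.array([215,299.5]))]))
print("ring w",atz(m,(215,299.5),.045))
# look at cross-cal: probe cap with three views
print(tri([(ms["scene"],np.array([209.6,163.5])),(ms["top"],np.array([234.9,215.6])),(m,np.array([188,240.]))]))
z=cv2.imread("pics/w1.png")
a=cv2.resize(z[135:260,165:255],None,fx=4.4,fy=4.4,interpolation=cv2.INTER_CUBIC);b=cv2.resize(z[255:335,165:255],None,fx=4.4,fy=4.4,interpolation=cv2.INTER_CUBIC)
o=np.zeros((550,792,3),np.uint8);o[:a.shape[0],:396]=a;o[:b.shape[0],396:]=b;cv2.imwrite("pics/crop2.png",o)
```

```text
prong ends [array([ 0.4332, -0.0214,  0.133 ]), array([0.4272, 0.0088, 0.133 ])]
stand yaw -2.9442505989244685 0.19734205466532467
base [array([ 0.4317, -0.0443,  0.01  ]), array([0.4159, 0.0279, 0.01  ]), array([0.5098, 0.047 , 0.01  ])]
yaw [np.float64(0.20015981305168296)] 0.21474228180362043
probe grip axis@.19 [0.4615 0.0006 0.19  ] collar [ 4.615e-01 -1.000e-04  1.250e-01]
ring (array([0.61994858, 0.02440827, 0.0441131 ]), [np.float64(0.1560607105418651), np.float64(0.269349093479847), np.float64(0.27940187506806086)])
ring w [0.61924143 0.02480322 0.045     ]
(array([ 0.46100756, -0.00148055,  0.19106426]), [np.float64(0.3318651991263275), np.float64(1.0421133695273248), np.float64(3.1471595437561244)])
```

View pics/crop2.png

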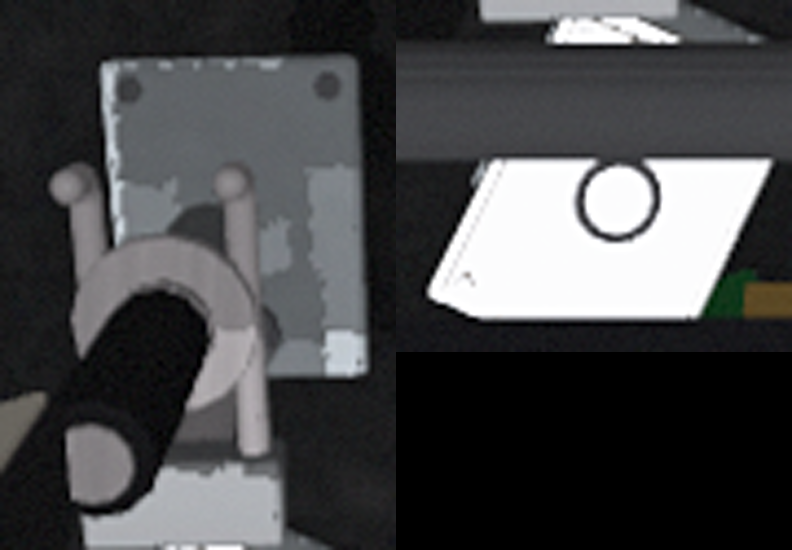

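```bash
python3 -m jog '[[[-0.044,-0.135,0],0,0],[[-0.044,-0.135,0],0,0],[[-0.044,-0.135,0.1],0,0],[[-0.044,-0.135,0.2],0,0],[[-0.044,-0.135,0.2],0,0],[[-0.044,-0.135,0.2],0,0.5],[[-0.044,-0.135,0.2],0,1],[[-0.044,-0.135,0.2],0,1],[[-0.044,-0.135,0.2],0,1],[[-0.044,-0.135,0.2],0,1]]' 8
python3 - <<'E'
from h import *
w=np.load("w1.npz");m=dict(pose=w["pose"],camera_matrix=w["K"],k1=float(w["k1"]))
for yaw in(-.25,-.3):
    n=np.array([-np.sin(.35)*np.cos(yaw),-np.sin(.35)*np.sin(yaw),np.cos(.35)]);p0=np.array([.620,.0244,.045])
    for a,b in(((187.5,291.4),(172.7,321.4)),((250,291.4),(234.8,327.3))):
        A,B=[onplane(m,q,p0,n) for q in(a,b)];d=B-A;print(yaw,A.round(3),B.round(3),np.arctan2(d[1],d[0]).round(3))
E
```

```text
time: 3.85
tool_pos: [0.4614, -0.002, 0.3249]
tool_rot: [-3.142, 0.0, -2.941]
contact_force: [0.1, -0.4, 0.1]
opening: 0.0462
grip_force: 0.0
-0.25 [ 0.613 -0.013  0.046] [ 0.652 -0.025  0.061] -0.285
-0.25 [0.604 0.07  0.035] [0.652 0.058 0.053] -0.239
-0.3 [ 0.613 -0.013  0.047] [ 0.651 -0.024  0.061] -0.285
-0.3 [0.605 0.07  0.035] [0.652 0.058 0.053] -0.239
```

```bash
python3 -m jog '[[[0,0,0],0,1],[[0,0,0],0,1],[[0,0,0],0,1],[[0,0,0],0,1],[[0,0,0],0,1]]' 8; python3 -m jog '[[[0,0,-0.01],0,1],[[0,0,-0.0175],0,1],[[0,0,-0.0175],0,1]]' 8
```

```text
time: 4.47
tool_pos: [0.4615, -0.0019, 0.3247]
tool_rot: [3.142, 0.0, -2.941]
contact_force: [-0.1, -1.1, -0.2]
opening: 0.0214
grip_force: 8.0
time: 4.85
tool_pos: [0.4615, -0.0019, 0.332]
tool_rot: [-3.141, 0.001, -2.941]
contact_force: [-0.2, -0.1, -1.2]
opening: 0.0216
grip_force: 8.0
```

```bash
python3 -m jog '[[[0.015,0,0],0,1],[[0.022,0,0],0,1],[[0.022,0,0],0,1]]' 8;python3 -m jog '[[[0.005,0,0],0,1],[[0.01,0,0],0,1],[[0.015,0,0],0,1],[[0.02,0,0],0,1],[[0.02,0,0],0,1]]' 8
python3 - <<'E'
from h import *
print(observe()["contact_force"],observe()["torque"],[(np.round(d["position"],4),d["confidence"]) for d in models.pinpoint("probe","scene")])
im=cams.read_camera("scene")[:,:,::-1]; tp=cams.read_camera("top")[:,:,::-1]
a=cv2.resize(im[130:250,170:260],None,fx=4.4,fy=4.4,interpolation=cv2.INTER_CUBIC);b=cv2.resize(tp[170:260,200:280],None,fx=4.4,fy=4.4,interpolation=cv2.INTER_CUBIC)
o=np.zeros((550,760,3),np.uint8);o[:a.shape[0],:396]=a[:550];o[:b.shape[0],396:396+b.shape[1]]=b;cv2.imwrite("pics/s2.png",o)
E
```

```text
time: 5.22
tool_pos: [0.4525, -0.0037, 0.3317]
tool_rot: [3.141, -0.0, -2.941]
contact_force: [0.9, 0.0, -1.1]
opening: 0.0223
grip_force: 8.0
time: 5.85
tool_pos: [0.4452, -0.0053, 0.3319]
tool_rot: [-3.141, 0.001, -2.941]
contact_force: [2.3, -0.3, -1.5]
opening: 0.0219
grip_force: 8.0
[ 2.34565209 -0.34124941 -1.53670489] [ 0.07878566 -0.4647484   0.03223131] [(array([ 0.4594, -0.0023,  0.117 ]), 0.77)]
```

View pics/s2.png

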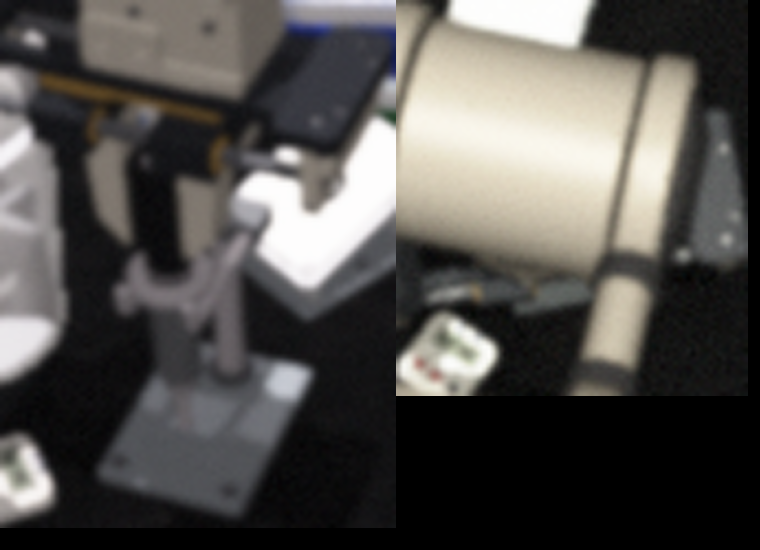

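Top is blocked by the arm. In the scene crop the probe is pivoting: the grip leans from (150,150) down to (178,370), about 5–6°. I'll push further, then lift and measure.

```bash
python3 -m jog '[[[0.006,0,0],0,1],[[0.012,0,0],0,1],[[0.018,0,0],0,1],[[0.023,0,0],0,1],[[0.023,0,0],0,1]]' 8; python3 -m jog '[[[-0.005,0,0],0,1],[[-0.005,0,-0.1],0,1],[[-0.005,0,-0.2],0,1],[[-0.005,0,-0.33],0,1],[[-0.005,0,-0.33],0,1],[[-0.005,0,-0.33],0,1]]' 30
cat > look.py <<'E'
from h import *
import sys
n=sys.argv[1]
m=cams.camera_model("wrist");w=cams.read_camera("wrist");cv2.imwrite(f"pics/{n}w.png",w[:,:,::-1]);np.savez(f"{n}.npz",pose=m["pose"],K=m["camera_matrix"],k1=m["k1"])
s=observe();im=cams.read_camera("scene")[:,:,::-1];cv2.imwrite(f"pics/{n}s.png",im)
ms=cams.camera_model("scene")
g=s["tool_pos"]-[0,0,.159];c=proj(ms,g-[0,0,.06]).astype(int);print("grasp",g.round(4),"crop origin",c-45, s["time"],s["contact_force"].round(2))
x0,y0=np.clip(c-45,0,400)
a=cv2.resize(im[y0:y0+100,x0:x0+90],None,fx=4.4,fy=4.4,interpolation=cv2.INTER_CUBIC);b=cv2.resize(w[:,:,::-1],(400,300))
o=np.zeros((440,800,3),np.uint8);o[:a.shape[0],:396]=a;o[:300,400:]=b;cv2.imwrite(f"pics/{n}.png",o)
for c in("scene","wrist"):
    for t in("probe","probe_tip"): print(c,t,[(np.round(d["position"],4).tolist(),round(d["confidence"],2)) for d in models.pinpoint(t,c)][:2])
E
python3 look.py L1
```

```text
time: 6.62
tool_pos: [0.4359, -0.0072, 0.3319]
tool_rot: [-3.141, 0.0, -2.941]
contact_force: [3.1, -1.5, 3.9]
opening: 0.0217
grip_force: 8.0
time: 7.38
tool_pos: [0.4374, -0.0066, 0.4622]
tool_rot: [3.14, -0.004, -2.941]
contact_force: [-0.4, -0.2, -2.0]
opening: 0.0214
grip_force: 30.0
grasp [ 0.4374 -0.0066  0.3028] crop origin [157 104] 7.425 [-0.11 -0.05 -1.55]
scene probe [([0.4446, -0.0048, 0.2567], 0.92)]
scene probe_tip [([0.4645, -0.0005, 0.1632], 0.35)]
wrist probe [([0.4488, -0.007, 0.2583], 0.94)]
wrist probe_tip []
```

View pics/L1.png

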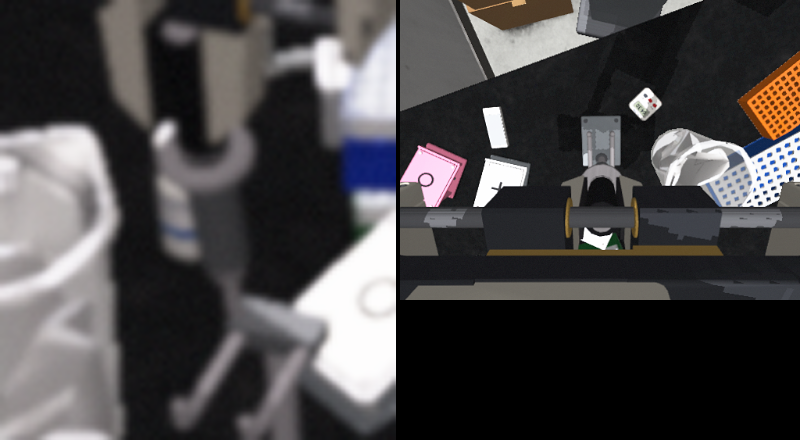

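The left crop shows the lifted, tilted probe: cap (180,30), collar centre about (212,158), nose about (228,270). On the right the wrist view is mostly blocked by the gripper, but the collar shows at (603,175). I'll compare this with predicted axis pixels for several tilts.

```bash
cat > tilt.py <<'E'
from h import *
import sys
def axis(yaw,th): # probe z direction for tool yaw psi (tool x towards robot): grip leans to +tool x
    return np.array([np.cos(yaw)*np.sin(th),np.sin(yaw)*np.sin(th),np.cos(th)])
if __name__=="__main__":
    n,x0,y0=sys.argv[1],int(sys.argv[2]),int(sys.argv[3])
    s=observe();ms=cams.camera_model("scene");g=s["tool_pos"]-[0,0,.159]
    w=np.load(n+".npz");mw=dict(pose=w["pose"],camera_matrix=w["K"],k1=float(w["k1"]))
    for th in range(8,25,2):
        a=axis(s["tool_rot"][2],np.radians(th));r=[]
        for z in(70,5,0,-60,-72,-100):
            r.append(((proj(ms,g+a*(z-45)*1e-3)-[x0,y0]+.5)*4.4-.5).round().astype(int).tolist())
        print(th,r,"wrist collar",proj(mw,g+a*(5-45)*1e-3).round(1))
E
python3 tilt.py L1 157 104
```

```text
8 [[183, 29], [205, 153], [206, 162], [224, 262], [228, 281], [235, 323]] wrist collar [255.8 235.8]
10 [[182, 31], [206, 150], [208, 159], [228, 256], [231, 274], [240, 315]] wrist collar [255.8 237.8]
12 [[181, 32], [207, 148], [209, 156], [231, 250], [235, 267], [244, 307]] wrist collar [255.8 239.9]
14 [[180, 34], [209, 145], [211, 153], [234, 243], [238, 260], [248, 298]] wrist collar [255.8 242. ]
16 [[179, 36], [210, 143], [212, 151], [237, 237], [242, 253], [252, 289]] wrist collar [255.8 244.1]
18 [[178, 37], [211, 140], [214, 148], [240, 230], [245, 246], [257, 280]] wrist collar [255.8 246.2]
20 [[177, 39], [213, 138], [215, 145], [243, 223], [249, 238], [261, 271]] wrist collar [255.8 248.3]
22 [[177, 41], [214, 135], [217, 141], [246, 217], [252, 230], [264, 262]] wrist collar [255.8 250.4]
24 [[176, 43], [215, 132], [218, 138], [249, 209], [255, 223], [268, 252]] wrist collar [255.8 252.6]
```

Run:
```python
import cv2,numpy as np
im=cv2.imread("pics/L1s.png");a=cv2.resize(im[104:184,187:237],None,fx=7.4,fy=7.4,interpolation=cv2.INTER_CUBIC)
a=cv2.convertScaleAbs(a,alpha=1.6,beta=20)
w=cv2.imread("pics/L1w.png");b=cv2.resize(w[200:325,205:310],None,fx=3.9,fy=3.9,interpolation=cv2.INTER_CUBIC)
b=cv2.convertScaleAbs(b,alpha=1.6,beta=20)
o=np.zeros((592,790,3),np.uint8);o[:a.shape[0],:a.shape[1]]=a;o[:b.shape[0],375:375+b.shape[1]]=b;cv2.imwrite("pics/L1z.png",o)
```

```text
(no output)
```

View pics/L1z.png

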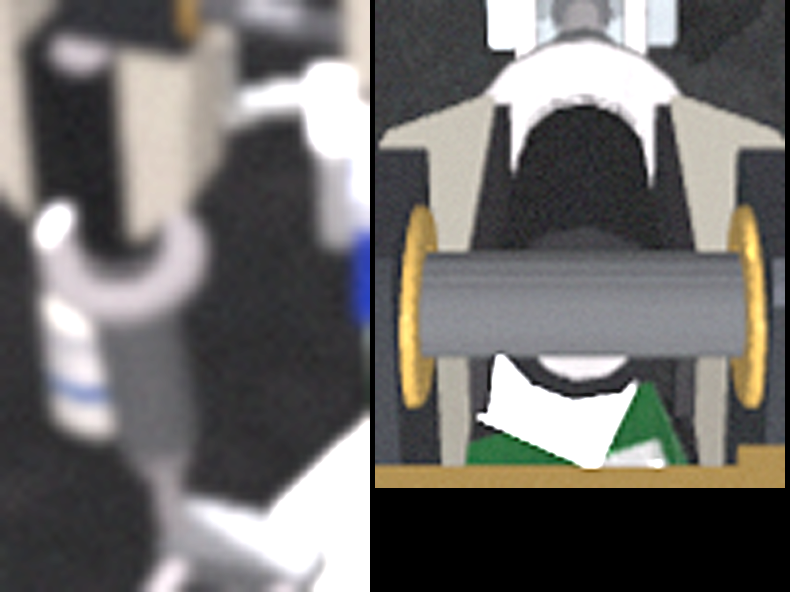

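The scene zoom puts the collar centre at (122,250), the nose at (165,468) and the tip near (175,560), so the tilt is only about 8–10°. The wrist zoom gives sharper cues: collar front edge at wrist row 210.3, grip top's rear edge at row about 301, white cap edge at row about 297. I'll calculate the tilt from those.

```bash
cat > tw.py <<'E'
from tilt import *
n=sys.argv[1];s=observe();g=s["tool_pos"]-[0,0,.159];psi=s["tool_rot"][2]
w=np.load(n+".npz");mw=dict(pose=w["pose"],camera_matrix=w["K"],k1=float(w["k1"]))
tx=np.array([np.cos(psi),np.sin(psi),0]);Z=np.array([0,0,1.])
for sl in(0,.003):
  for th in range(0,27,2):
    t=np.radians(th);a=axis(psi,t);e=tx*np.cos(t)-Z*np.sin(t);r=[]
    # front collar edges z=5,0 r=20 ; rear grip top edge r=11 z=70 ; grip front at collar z=5 r=11
    for z,q in((5,20),(0,20),(5,11),(70,-11),(70,-9)): r.append(proj(mw,g+a*((z-45)*1e-3-sl)+e*q*1e-3)[1].round(1))
    print(sl,th,r)
E
python3 tw.py L1
```

```text
0 0 [np.float64(198.7), np.float64(196.4), np.float64(212.0), np.float64(307.5), np.float64(303.8)]
0 2 [np.float64(200.5), np.float64(198.4), np.float64(213.8), np.float64(306.4), np.float64(302.6)]
0 4 [np.float64(202.3), np.float64(200.4), np.float64(215.7), np.float64(305.3), np.float64(301.3)]
0 6 [np.float64(204.2), np.float64(202.5), np.float64(217.6), np.float64(304.0), np.float64(299.9)]
0 8 [np.float64(206.0), np.float64(204.6), np.float64(219.5), np.float64(302.7), np.float64(298.5)]
0 10 [np.float64(208.0), np.float64(206.7), np.float64(221.5), np.float64(301.2), np.float64(297.0)]
0 12 [np.float64(209.9), np.float64(208.9), np.float64(223.5), np.float64(299.8), np.float64(295.4)]
0 14 [np.float64(211.9), np.float64(211.0), np.float64(225.5), np.float64(298.2), np.float64(293.7)]
0 16 [np.float64(213.9), np.float64(213.3), np.float64(227.5), np.float64(296.6), np.float64(292.1)]
0 18 [np.float64(215.9), np.float64(215.5), np.float64(229.5), np.float64(294.9), np.float64(290.3)]
0 20 [np.float64(218.0), np.float64(217.8), np.float64(231.6), np.float64(293.1), np.float64(28
[... 1073 characters left out ...]
oat64(210.6), np.float64(224.7), np.float64(295.5), np.float64(291.2)]
0.003 16 [np.float64(213.5), np.float64(212.9), np.float64(226.9), np.float64(294.1), np.float64(289.7)]
0.003 18 [np.float64(215.7), np.float64(215.3), np.float64(229.1), np.float64(292.7), np.float64(288.2)]
0.003 20 [np.float64(217.9), np.float64(217.7), np.float64(231.2), np.float64(291.2), np.float64(286.7)]
0.003 22 [np.float64(220.1), np.float64(220.1), np.float64(233.5), np.float64(289.7), np.float64(285.1)]
0.003 24 [np.float64(222.3), np.float64(222.5), np.float64(235.7), np.float64(288.1), np.float64(283.5)]
0.003 26 [np.float64(224.6), np.float64(224.9), np.float64(237.9), np.float64(286.5), np.float64(281.8)]
```

Tilt is roughly 11°, so it needs about 9° more. I'll go back down into the catch slightly higher than before, then push again in smaller steps while watching the force.

```bash
python3 -m jog '[[[-0.012,0,0],0,1],[[-0.012,0,0.15],0,1],[[-0.012,0,0.27],0,1],[[-0.012,0,0.322],0,1],[[-0.012,0,0.322],0,1]]' 30;python3 -m jog '[[[0.01,0,0],0,1],[[0.015,0,0],0,1],[[0.015,0,0],0,1]]' 6;python3 -m jog '[[[0.005,0,0],0,1],[[0.01,0,0],0,1],[[0.01,0,0],0,1]]' 6;python3 -m jog '[[[0.005,0,0],0,1],[[0.01,0,0],0,1],[[0.01,0,0],0,1]]' 6
```

```text
time: 8.3
tool_pos: [0.4425, -0.0057, 0.3336]
tool_rot: [3.14, -0.003, -2.941]
contact_force: [0.5, 1.3, -0.9]
opening: 0.0216
grip_force: 30.0
time: 8.68
tool_pos: [0.4367, -0.007, 0.3357]
tool_rot: [-3.141, 0.002, -2.941]
contact_force: [-0.0, 0.5, -0.3]
opening: 0.0218
grip_force: 6.0
time: 9.05
tool_pos: [0.4331, -0.0078, 0.3354]
tool_rot: [-3.141, 0.002, -2.941]
contact_force: [2.7, 0.5, 1.0]
opening: 0.0218
grip_force: 6.0
time: 9.43
tool_pos: [0.4289, -0.0086, 0.335]
tool_rot: [-3.141, 0.0, -2.941]
contact_force: [2.1, -0.8, 2.0]
opening: 0.0212
grip_force: 6.0
```

```bash
python3 -m jog '[[[0.005,0,0],0,1],[[0.01,0,0],0,1],[[0.01,0,0],0,1]]' 6;python3 -m jog '[[[-0.008,0,0],0,1],[[-0.008,0,0],0,1],[[-0.008,0,-0.1],0,1],[[-0.008,0,-0.2],0,1],[[-0.008,0,-0.33],0,1],[[-0.008,0,-0.4],0,1],[[-0.008,0,-0.4],0,1],[[-0.008,0,-0.4],0,1]]' 40
python3 look.py L2; python3 tw.py L2 | head -14
python3 - <<'E'
from tilt import *
im=cv2.imread("pics/L2s.png");s=observe();ms=cams.camera_model("scene");g=s["tool_pos"]-[0,0,.159]
c=proj(ms,g-[0,0,.04]);x0,y0=int(c[0])-25,int(c[1])-40
a=cv2.convertScaleAbs(cv2.resize(im[y0:y0+80,x0:x0+50],None,fx=7.4,fy=7.4,interpolation=cv2.INTER_CUBIC),alpha=1.6,beta=20)
w=cv2.imread("pics/L2w.png");b=cv2.convertScaleAbs(cv2.resize(w[200:325,205:310],None,fx=3.9,fy=3.9,interpolation=cv2.INTER_CUBIC),alpha=1.6,beta=20)
o=np.zeros((592,790,3),np.uint8);o[:a.shape[0],:a.shape[1]]=a;o[:b.shape[0],375:375+b.shape[1]]=b;cv2.imwrite("pics/L2z.png",o)
for th in range(8,27,3):
    ax=axis(s["tool_rot"][2],np.radians(th));print(th,[((proj(ms,g+ax*(z-45)*1e-3)-[x0,y0]+.5)*7.4-.5).round().astype(int).tolist() for z in(70,2.5,-60,-72,-100)])
E
```

```text
time: 9.8
tool_pos: [0.4247, -0.0094, 0.3348]
tool_rot: [3.142, -0.001, -2.941]
contact_force: [2.0, -1.3, 2.0]
opening: 0.0217
grip_force: 6.0
time: 10.8
tool_pos: [0.4279, -0.0086, 0.4933]
tool_rot: [3.14, -0.003, -2.941]
contact_force: [-0.1, -0.6, -0.7]
opening: 0.0213
grip_force: 40.0
grasp [ 0.4279 -0.0086  0.3341] crop origin [153  93] 10.85 [-1.    1.24 -1.79]
scene probe [([0.4464, -0.0041, 0.29], 0.92)]
scene probe_tip [([0.4762, 0.0037, 0.1986], 0.55)]
wrist probe [([0.4489, -0.0063, 0.2927], 0.95)]
wrist probe_tip []
0 0 [np.float64(198.2), np.float64(195.9), np.float64(211.5), np.float64(307.2), np.float64(303.4)]
0 2 [np.float64(200.0), np.float64(197.9), np.float64(213.4), np.float64(306.1), np.float64(302.2)]
0 4 [np.float64(201.8), np.float64(199.9), np.float64(215.2), np.float64(304.9), np.float64(300.9)]
0 6 [np.float64(203.7), np.float64(202.0), np.float64(217.1), np.float64(303.6), np.float64(299.5)]
0 8 [np.float64(205.6), np.float64(204.1), np.float64(219.1), np.float64(302.3), np.float64(298.1)]
0 10 [np.float64(207.5), np.float64(206.2), np.float64(221.0), np
[... 583 characters left out ...]
, np.float64(233.2), np.float64(291.0), np.float64(286.2)]
0 24 [np.float64(221.7), np.float64(221.9), np.float64(235.3), np.float64(289.1), np.float64(284.3)]
0 26 [np.float64(223.9), np.float64(224.3), np.float64(237.5), np.float64(287.2), np.float64(282.4)]
8 [[159, 70], [200, 298], [234, 485], [241, 519], [254, 595]]
11 [[157, 74], [204, 292], [243, 470], [250, 502], [266, 573]]
14 [[154, 78], [208, 285], [252, 454], [260, 484], [277, 551]]
17 [[152, 82], [212, 278], [260, 437], [269, 465], [288, 528]]
20 [[150, 86], [215, 271], [268, 419], [278, 446], [299, 505]]
23 [[147, 91], [219, 263], [276, 401], [286, 426], [309, 481]]
26 [[145, 96], [222, 255], [283, 383], [294, 406], [319, 456]]
```

View pics/L2z.png

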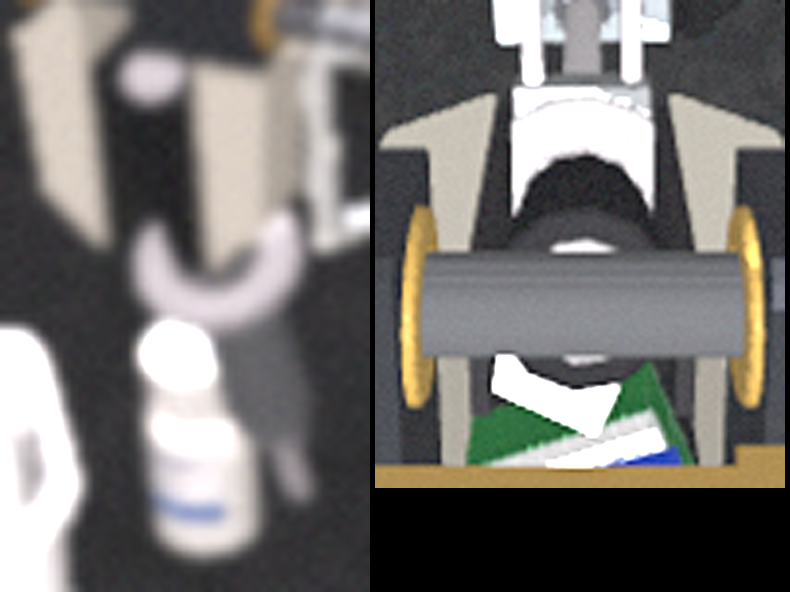

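The scene zoom now shows the whole probe clear: cap (152,78), collar centre (217,263), tip end about (299,503), which gives about 19.5°. The wrist row span (224→301) also gives about 19.5°, against a target of 20°. That is close enough, so I'll measure the tip in the tool frame and plan the hover over the ring.

```bash
cat > hov.py <<'E'
from tilt import *
def toolR(psi): return np.array([[np.cos(psi),np.sin(psi),0],[np.sin(psi),-np.cos(psi),0],[0,0,-1.]])
yaw=-.275;n=np.array([-np.sin(.35)*np.cos(yaw),-np.sin(.35)*np.sin(yaw),np.cos(.35)]);R=np.array([.620,.0243,.0445])
E
python3 - <<'E'
from hov import *
s=observe();ms=cams.camera_model("scene");psi=s["tool_rot"][2];g=s["tool_pos"]-[0,0,.159];T=toolR(psi)
c=proj(ms,g-[0,0,.04]);x0,y0=int(c[0])-25,int(c[1])-40
for nm,q,z in(("cap",(152,78),70),("collar",(217,263),2.5),("tip",(299,503),-100)):
    uv=((np.array(q)+.5)/7.4-.5)+[x0,y0];X=onplane(ms,uv,g,T[:,1]);print(nm,(T.T@(X-s["tool_pos"])).round(4),"nominal",(T.T@(g+axis(psi,np.radians(19.5))*(z-45)*1e-3-s["tool_pos"])).round(4))
mt=cams.camera_model("top");q=[(221,142),(248,150),(238,185),(211,177)];P=[onplane(mt,np.array(a,float),R,n) for a in q];print([p.round(4).tolist() for p in P],np.mean(P,0))
for a,b,o in((3,0,0),(2,1,0),(1,0,np.pi/2),(2,3,np.pi/2)): d=P[b]-P[a];print(np.arctan2(d[1],d[0])-o)
E
```

```text
cap [0.0071 0.     0.1343] nominal [ 0.0083 -0.      0.1354]
collar [-0.0158  0.      0.1975] nominal [-0.0142 -0.      0.1991]
tip [-0.0499 -0.      0.2948] nominal [-0.0484 -0.      0.2957]
[[0.6737, 0.0475, 0.0611], [0.6536, -0.0255, 0.0612], [0.5644, -0.0007, 0.0274], [0.5844, 0.0733, 0.0271]] [0.61902881 0.0236719  0.04422107]
-0.2811966070291037
-0.2704277846696194
-0.2696910243335968
-0.2646109623250197
```

Run:
```python
from hov import *
t=np.array([-.049,0,.2952]);psi=np.pi-.272
for h in(.06,.02):
    H=R+n*h-toolR(psi)@t;print(H.round(4));plan(H,psi)
```

```text
[0.553  0.0431 0.3961]
shares [-0.332, 0.0645, 0.2449] turn 0.1504
[0.5662 0.0393 0.3585]
shares [-0.3626, 0.0487, 0.3388] turn 0.1504
```

```bash
python3 -m jog '[[[-0.11,0.02,0],0.05,1],[[-0.22,0.045,0],0.1,1],[[-0.332,0.0645,0],0.15,1],[[-0.332,0.0645,0.1],0.15,1],[[-0.332,0.0645,0.2],0.15,1],[[-0.332,0.0645,0.245],0.15,1],[[-0.347,0.0565,0.292],0.15,1],[[-0.3626,0.0487,0.339],0.15,1],[[-0.3626,0.0487,0.339],0.15,1],[[-0.3626,0.0487,0.339],0.15,1]]' 40
python3 - <<'E'
from hov import *
im=cams.read_camera("scene")[:,:,::-1].copy();cv2.imwrite("pics/h1s.png",im);w=cams.camera_model("wrist")
s=observe();ms=cams.camera_model("scene");psi=s["tool_rot"][2];T=toolR(psi);tip=s["tool_pos"]+T@np.array([-.049,0,.2952])
print(s["time"],s["tool_pos"],s["tool_rot"],s["contact_force"],"tip rel ring, normal h",(tip-R)@n,"offset",(tip-R-n*((tip-R)@n)).round(4))
x0,y0=200,110;print("tip zoom",((proj(ms,tip)-[x0,y0]+.5)*7.4-.5).round(),"ring zoom",((proj(ms,R)-[x0,y0]+.5)*7.4-.5).round(),"foot",((proj(ms,tip-n*((tip-R)@n))-[x0,y0]+.5)*7.4-.5).round())
a=cv2.convertScaleAbs(cv2.resize(im[y0:y0+80,x0:x0+100],None,fx=7.4,fy=7.4,interpolation=cv2.INTER_CUBIC),alpha=1.2,beta=20)
cv2.imwrite("pics/h1.png",a)
E
```

```text
time: 12.35
tool_pos: [0.5665, 0.0393, 0.3597]
tool_rot: [3.141, 0.001, 2.871]
contact_force: [0.5, 0.6, -0.9]
opening: 0.0214
grip_force: 40.0
12.4 [0.56648321 0.03933624 0.36009979] [3.14121023e+00 1.20364461e-03 2.87104367e+00] [-0.08996515 -0.04742063 -1.40947775] tip rel ring, normal h 0.0214225085731123 offset [ 0.0008 -0.0001  0.0003]
tip zoom [308. 419.] ring zoom [325. 459.] foot [326. 457.]
```

View pics/h1.png

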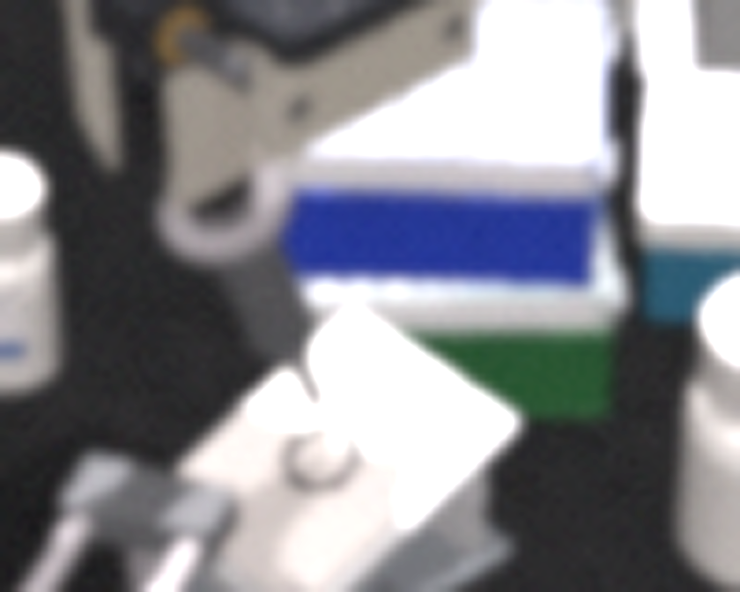

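This view shows the ring at (320,463), with the tip faint against the bright panel just above it; predicted foot is (326,457). That was my tenth picture, so from here I check numerically.

```bash
python3 - <<'E'
import cv2,numpy as np
g=cv2.cvtColor(cv2.imread("pics/h1s.png"),cv2.COLOR_BGR2GRAY)
print("cols",list(range(232,256)))
for r in range(155,180): print(r,*[f"{v:3d}" for v in g[r,232:256]])
E
python3 - <<'E'
from h import *
for t in("probe_tip","probe","ring_panel"): print(t,[(np.round(d["position"],4).tolist(),round(d["confidence"],2)) for d in models.pinpoint(t,"scene")][:3])
E
```

```text
cols [232, 233, 234, 235, 236, 237, 238, 239, 240, 241, 242, 243, 244, 245, 246, 247, 248, 249, 250, 251, 252, 253, 254, 255]
155  25  34  44  49  50  51  52  51  58  97 171 230 246 248 248 248 251 252 251 249 243 226 179 133
156  24  32  42  47  51  51  53  56  67 130 212 245 251 252 251 252 252 252 252 252 250 245 230 194
157  21  27  33  42  46  52  56  60  81 151 229 249 252 253 252 252 252 252 252 253 252 251 248 239
158  19  22  26  32  41  55  70  76  94 160 233 250 253 253 253 252 252 253 253 253 253 252 251 250
159  21  20  21  29  53  94 122 120 112 158 229 249 252 253 253 253 253 253 253 253 253 253 252 252
160  20  19  24  50 104 167 202 188 145 146 210 245 252 253 253 253 253 253 253 253 253 253 253 253
161  20  25  52 108 178 229 241 231 185 144 181 235 250 253 253 253 253 253 252 252 252 253 253 253
162  28  61 113 181 232 247 250 245 218 157 156 218 246 252 253 253 253 253 253 253 253 253 253 253
163  67 127 189 233 248 252 252 250 237 189 155 203 242 251 253 253 253 252 253 253 253 253 253 253
164 114 183 231 246 251 253 253 252 247 225 190 213 243 251 253 253 253 25
[... 959 characters left out ...]
08 108 126 143 151 145 135 136 158 180 191 194 195 196 199 219 242
175 184 187 181 172 165 154 137 117 103 109 122 130 131 132 152 176 190 194 194 193 195 203 226 243
176 167 172 168 160 155 153 147 138 129 127 139 149 157 164 177 189 194 195 194 192 195 210 233 244
177 145 156 157 156 155 153 150 149 150 157 167 178 185 189 192 194 194 194 194 194 196 211 233 241
178 129 147 153 153 153 152 152 155 161 171 183 192 194 193 196 195 194 194 196 195 195 205 228 240
179 122 145 152 153 152 152 154 160 173 181 189 194 197 196 196 196 196 194 195 195 192 203 228 237
probe_tip []
probe [([0.5838, 0.0331, 0.1595], 0.7)]
ring_panel [([0.6011, -0.3099, 0.0469], 0.74), ([0.6173, 0.0232, 0.0462], 0.57)]
```

Run:
```python
from hov import *
s=observe();ms=cams.camera_model("scene");psi=s["tool_rot"][2];T=toolR(psi);tip=s["tool_pos"]+T@np.array([-.049,0,.2952]);print(s["time"])
for th in(17,19.5,22):
    a=axis(psi,np.radians(th));print(th,[(z,proj(ms,tip+a*(z+100)*1e-3).round(1).tolist()) for z in(0,-60,-72,-80,-90,-100)])
b=cv2.cvtColor(cv2.imread("pics/scene0.png"),cv2.COLOR_BGR2GRAY)
for r in range(155,180): print(r,*[f"{v:3d}" for v in b[r,232:256]])
```

```text
12.55
17 [(0, [230.4, 138.1]), (-60, [237.1, 155.4]), (-72, [238.3, 158.7]), (-80, [239.1, 160.9]), (-90, [240.1, 163.5]), (-100, [241.2, 166.1])]
19.5 [(0, [229.0, 139.4]), (-60, [236.5, 155.9]), (-72, [237.9, 159.1]), (-80, [238.9, 161.1]), (-90, [240.0, 163.6]), (-100, [241.2, 166.1])]
22 [(0, [227.6, 140.7]), (-60, [236.0, 156.4]), (-72, [237.6, 159.4]), (-80, [238.6, 161.4]), (-90, [239.9, 163.8]), (-100, [241.2, 166.1])]
155  17  18  17  16  22  43  64  78  92 125 185 232 246 248 247 248 251 252 251 249 243 224 178 133
156  18  19  18  17  19  32  47  63 102 165 227 247 251 252 251 252 252 252 252 252 251 245 229 194
157  18  21  16  16  19  31  56  97 161 224 246 251 253 253 252 252 252 252 253 253 252 251 247 239
158  20  21  20  19  23  46  96 164 225 245 251 253 253 253 253 252 252 252 253 253 253 252 252 250
159  19  17  18  23  48  99 166 226 246 251 252 253 253 253 253 253 253 253 253 253 253 253 253 252
160  20  17  21  50 105 173 228 246 251 252 253 253 253 253 253 253 253 253 253 253 253 253 253 252
161  16  26  54 108 177 230 247 252 253 253 253 253 253 253 253 253 2
[... 1130 characters left out ...]

173 253 253 253 253 252 248 231 221 239 249 251 251 249 244 230 223 238 250 252 253 253 253 253 253
174 252 253 253 253 252 250 239 216 216 233 242 243 235 223 221 236 248 252 253 253 253 253 253 253
175 250 252 253 253 253 252 248 233 218 213 221 223 218 221 236 248 252 253 253 253 253 253 253 252
176 246 252 253 253 253 253 252 248 243 236 233 236 241 244 249 252 253 253 253 253 253 253 252 251
177 240 251 253 253 253 253 253 252 251 250 249 250 251 252 252 253 253 253 253 253 253 252 251 247
178 236 251 252 253 253 253 253 253 252 252 252 252 253 253 253 253 253 253 253 253 252 251 248 245
179 235 250 253 253 253 253 253 253 253 253 253 253 253 253 253 253 253 253 253 252 251 248 244 242
```

Run:
```python
from hov import *
w=cams.read_camera("wrist")[:,:,::-1];cv2.imwrite("pics/h1w.png",w)
A=cv2.cvtColor(cv2.imread("pics/L2w.png"),cv2.COLOR_BGR2GRAY)[:,256:261].mean(1).round().astype(int);B=cv2.cvtColor(cv2.imread("pics/h1w.png"),cv2.COLOR_BGR2GRAY)[:,256:261].mean(1).round().astype(int)
print("L2",*[f"{r}:{A[r]}" for r in list(range(214,266))+list(range(288,306))]);print("h1",*[f"{r}:{B[r]}" for r in list(range(214,266))+list(range(288,306))])
g=cv2.cvtColor(cv2.imread("pics/L2s.png"),cv2.COLOR_BGR2GRAY)
T=toolR(-2.941);tcp=np.array([.4279,-.0086,.4931]);gg=tcp-[0,0,.159];c=proj(cams.camera_model("scene"),gg-[0,0,.04]);x0,y0=int(c[0])-25,int(c[1])-40;print(x0,y0)
u=int(x0+299/7.4);v=int(y0+503/7.4);print("cols",u-8,u+7,proj(cams.camera_model("scene"),tcp+T@np.array([-.049,0,.2952])))
for r in range(v-10,v+6): print(r,*g[r,u-8:u+8])
```

```text
L2 214:94 215:95 216:95 217:95 218:85 219:65 220:58 221:61 222:140 223:198 224:163 225:135 226:153 227:157 228:156 229:155 230:156 231:156 232:156 233:156 234:156 235:156 236:157 237:149 238:134 239:86 240:12 241:12 242:13 243:10 244:14 245:15 246:15 247:13 248:13 249:13 250:14 251:12 252:14 253:23 254:26 255:33 256:35 257:35 258:35 259:34 260:33 261:80 262:139 263:161 264:111 265:38 288:72 289:72 290:64 291:107 292:115 293:66 294:27 295:31 296:31 297:31 298:23 299:63 300:250 301:255 302:255 303:251 304:239 305:250
h1 214:159 215:159 216:159 217:165 218:115 219:28 220:22 221:85 222:154 223:174 224:131 225:116 226:137 227:140 228:139 229:139 230:140 231:139 232:138 233:139 234:139 235:139 236:140 237:133 238:119 239:74 240:6 241:9 242:10 243:11 244:10 245:12 246:9 247:10 248:10 249:10 250:12 251:9 252:12 253:20 254:25 255:28 256:29 257:29 258:29 259:25 260:29 261:76 262:125 263:144 264:99 265:33 288:63 289:63 290:56 291:94 292:98 293:51 294:26 295:27 296:27 297:27 298:25 299:24 300:32 301:36 302:35 303:35 304:35 305:34
173 89
cols 205 220 [212.6958106  156.45543081]
146 108 77 58 53 53 53 54 53 48 37 26 21 21 18 20 17
147 125 96 69 57 55 59 63 60 51 37 25 21 19 19 18 18
148 130 103 75 55 57 65 71 66 55 35 22 20 19 18 19 18
149 129 106 75 49 49 67 76 76 60 38 22 17 18 18 19 18
150 124 103 75 45 43 62 77 80 66 46 26 16 16 16 16 18
151 121 105 76 44 38 57 76 81 73 54 30 18 17 15 16 14
152 121 107 78 45 32 49 70 83 78 60 38 23 18 18 17 18
153 122 107 80 45 28 41 62 76 78 64 42 25 17 15 20 17
154 122 107 82 47 28 31 50 64 72 60 41 24 20 20 18 17
155 125 109 83 50 29 26 36 46 54 47 32 22 18 18 17 16
156 120 108 83 52 30 25 25 30 33 30 23 20 19 16 21 18
157 121 110 84 52 30 20 19 24 22 22 20 20 19 17 15 20
158 123 111 85 51 30 21 20 19 19 20 20 17 16 18 18 17
159 123 107 79 45 25 22 21 19 20 21 17 17 18 15 18 18
160 113 94 64 35 23 22 21 19 19 18 17 21 20 18 18 17
161 86 65 41 25 21 18 18 18 20 18 20 19 19 19 19 18
```

Run:
```python
from hov import *
from scipy.optimize import least_squares
ms=cams.camera_model("scene")
V=[(np.array([.4279,-.0086,.4931]),-2.941,(213.1,155.6)),(np.array([.5665,.0393,.3601]),2.871,(242.4,164.8))]
# rod centreline pts as well: slope along tip
f=lambda p:np.concatenate([(proj(ms,c+toolR(y)@p)-u) for c,y,u in V])
for lam in(0,200,1000):
    r=least_squares(lambda p:np.concatenate([f(p),[p[1]*lam]]),[-.049,0,.295]);print(lam,r.x.round(4),f(r.x).round(2))
    t=r.x;d=np.array([0,0,.159])-0
    print("tilt from grasp pt",np.degrees(np.arctan2(-t[0],t[2]-.159)).round(1))
    tip=V[1][0]+toolR(2.871)@t;h=(tip-R)@n;o=tip-R-n*h;ex=np.array([np.cos(.35)*np.cos(yaw),np.cos(.35)*np.sin(yaw),np.sin(.35)]);ey=np.cross(n,ex);print("h",h.round(4),"ex",(o@ex).round(4),"ey",(o@ey).round(4))
print("ring pix",proj(ms,R))
```

```text
0 [-0.0543  0.0018  0.2966] [-0.1  -0.38 -0.01  0.47]
tilt from grasp pt 21.5
h 0.0183 ex 0.0053 ey 0.0019
200 [-0.0532  0.0009  0.2955] [ 0.04 -0.4  -0.12  0.49]
tilt from grasp pt 21.3
h 0.0197 ex 0.0047 ey 0.0011
1000 [-5.210e-02  1.000e-04  2.944e-01] [ 0.19 -0.42 -0.22  0.5 ]
tilt from grasp pt 21.1
h 0.0211 ex 0.004 ey 0.0002
ring pix [243.44395306 171.58475578]
```

Probe is rigid in the grip (the wrist rows are unchanged), tilt ≈20°, and the tip sits about 4 mm too far up-slope. I'll correct that, come down along the normal to near contact, then press in small steps.

```bash
python3 -m jog '[[[0.005,0,0.01],0,1],[[0.002,0,0.022],0,1],[[-0.003,0,0.036],0,1],[[-0.003,0,0.036],0,1],[[-0.003,0,0.036],0,1]]' 40
python3 - <<'E'
from hov import *
F=[]
for _ in range(3): cams.read_camera("scene");F.append(observe()["contact_force"])
im=cams.read_camera("scene")[:,:,::-1];cv2.imwrite("pics/h2s.png",im);s=observe();print(s["time"],s["tool_pos"],np.mean(F,0).round(2))
g=cv2.cvtColor(cv2.imread("pics/h2s.png"),cv2.COLOR_BGR2GRAY)
for r in range(158,182): print(r,*[f"{v:3d}" for v in g[r,232:256]])
E
```

```text
time: 13.22
tool_pos: [0.5676, 0.039, 0.3449]
tool_rot: [3.142, -0.0, 2.871]
contact_force: [-0.6, 0.0, -2.0]
opening: 0.0214
grip_force: 40.0
13.425 [0.56757074 0.03898116 0.3450596 ] [-0.47  0.59 -1.39]
158  27  36  44  49  51  52  53  51  55  86 166 235 251 253 253 253 252 253 253 253 253 252 252 250
159  23  30  40  48  50  53  53  52  56  81 160 234 251 253 253 253 253 253 253 253 253 253 252 252
160  20  27  38  45  52  53  53  52  56  87 168 236 251 253 253 253 253 253 253 253 253 253 253 253
161  17  29  46  60  66  62  58  54  64 104 184 240 251 253 253 253 253 253 253 253 253 253 252 253
162  31  57  98 131 137 116  87  71  74 126 205 244 252 253 253 253 253 253 252 253 253 253 253 253
163  66 125 182 214 220 200 158 118  99 139 217 247 252 253 253 253 253 253 253 253 253 253 253 253
164 116 183 227 241 244 240 225 181 135 141 205 243 251 253 253 253 253 253 253 253 253 253 253 253
165 150 200 227 237 243 245 242 226 175 140 179 233 248 251 252 252 252 252 253 253 253 253 253 253
166 173 196 208 216 228 237 241 234 199 144 147 200 234 244 248 251 252 252 252 252 253 253 253
[... 804 characters left out ...]

175 182 185 180 169 159 150 135 115 101 103 119 129 131 135 152 175 189 193 193 195 194 201 220 237
176 166 173 167 159 155 152 148 137 127 124 133 150 158 165 178 189 194 195 193 194 194 205 228 240
177 145 158 158 156 153 154 151 147 147 149 161 177 184 188 191 193 194 196 194 192 195 202 221 234
178 129 148 155 155 153 153 152 152 154 161 177 189 193 196 196 194 197 195 194 195 194 195 208 230
179 122 143 153 153 153 152 154 159 166 175 186 193 196 196 196 195 195 196 195 193 190 190 208 226
180 123 143 151 154 153 153 159 168 179 189 193 196 198 196 198 196 197 196 194 190 185 190 206 209
181 131 147 151 151 154 155 165 178 191 195 197 198 198 198 198 198 197 194 191 184 180 181 183 170
```

The tip end is now at about (242.6,169.4). A point 6.5 mm above the ring's centre should show at (242.6,169.7), so it is centred. Now pressing down in steps.

```bash
cat > fz.py <<'E'
from hov import *
F=[]
for _ in range(6): cams.read_camera("scene");F.append(observe()["contact_force"])
s=observe();F=np.mean(F,0);print(round(s["time"],2),s["tool_pos"].round(4),F.round(2),"along n",round(float((F-[-.2,.2,-1.3])@n),2))
E
python3 fz.py
python3 -m jog '[[[-0.002,0,0.006],0,1],[[-0.0043,0,0.012],0,1],[[-0.0043,0,0.012],0,1]]' 40; python3 fz.py
python3 -m jog '[[[-0.0017,0,0.0047],0,1],[[-0.0017,0,0.0047],0,1]]' 40; python3 fz.py
python3 -m jog '[[[-0.0017,0,0.0047],0,1],[[-0.0017,0,0.0047],0,1]]' 40; python3 fz.py
```

```text
13.72 [0.5675 0.039  0.345 ] [ 0.12  0.13 -0.96] along n 0.21
time: 14.1
tool_pos: [0.5692, 0.0385, 0.3399]
tool_rot: [3.142, -0.0, 2.871]
contact_force: [-0.2, 0.1, 0.3]
opening: 0.0212
grip_force: 40.0
14.4 [0.5692 0.0385 0.3402] [-0.5   0.4  -0.68] along n 0.7
time: 14.65
tool_pos: [0.5699, 0.0384, 0.3382]
tool_rot: [3.141, -0.0, 2.871]
contact_force: [-0.3, -0.0, 0.8]
opening: 0.0212
grip_force: 40.0
14.95 [0.5699 0.0383 0.3383] [-0.8   0.02  0.5 ] along n 1.87
time: 15.2
tool_pos: [0.5705, 0.0382, 0.3363]
tool_rot: [3.141, -0.0, 2.871]
contact_force: [-0.8, 0.2, 1.4]
opening: 0.0215
grip_force: 40.0
15.5 [0.5705 0.0382 0.3364] [-0.77  0.07  0.78] along n 2.13
```

```bash
sed -i 's/range(6)/range(12)/' fz.py; python3 -m jog '[[[-0.0013,0,0.0035],0,1],[[-0.0026,0,0.007],0,1],[[-0.0026,0,0.007],0,1]]' 40; python3 fz.py
python3 - <<'E'
from hov import *
im=cams.read_camera("scene")[:,:,::-1];cv2.imwrite("pics/h3s.png",im)
g=cv2.cvtColor(im,cv2.COLOR_BGR2GRAY)
for r in range(160,180): print(r,*[f"{v:3d}" for v in g[r,234:254]])
w=cams.read_camera("wrist")[:,:,::-1];B=cv2.cvtColor(w,cv2.COLOR_BGR2GRAY)[:,256:261].mean(1).round().astype(int)
print(*[f"{r}:{B[r]}" for r in list(range(216,243))+list(range(258,266))+list(range(288,300))])
E
```

```text
time: 15.88
tool_pos: [0.5715, 0.0379, 0.3335]
tool_rot: [3.141, -0.0, 2.871]
contact_force: [-1.5, -0.9, 1.7]
opening: 0.0213
grip_force: 40.0
16.48 [0.5715 0.0379 0.3336] [-1.38  0.45  1.97] along n 3.49
160  38  47  50  51  52  53  52  57  90 167 235 250 253 253 253 252 253 253 253 253
161  39  46  49  51  53  52  53  53  70 138 222 248 252 253 253 253 253 252 253 253
162  59  65  55  51  51  51  52  53  66 132 218 248 252 253 253 253 252 253 253 253
163 108 104  78  58  53  54  53  55  72 144 225 249 252 253 253 253 253 253 253 253
164 153 146 109  77  59  55  56  58  79 157 232 250 252 253 252 253 253 253 253 253
165 182 173 147 110  82  66  61  63  87 158 231 249 252 252 252 252 253 253 253 253
166 194 188 172 151 126 103  84  76  91 143 208 240 247 251 252 252 252 253 253 253
167 195 193 188 179 164 138 109  89  91 115 159 196 223 240 249 252 252 252 253 253
168 194 194 193 189 176 148 115  96  94 101 122 146 166 204 238 249 252 252 252 252
169 194 195 195 187 168 138 119 119 112 108 125 147 150 161 202 239 250 251 249 247
170 194 193 193 181 153 129 136 146 137 123 137 160 16
[... 437 characters left out ...]
 194 194 194
176 167 159 153 151 147 137 126 121 127 141 154 166 178 188 193 194 193 194 194 195
177 158 155 153 153 151 148 146 147 158 173 184 187 192 194 195 195 194 194 193 195
178 152 153 152 152 152 152 156 163 177 189 193 195 196 196 196 196 194 195 193 190
179 152 152 152 152 155 159 167 176 187 193 196 196 196 196 196 197 195 193 188 184
216:162 217:162 218:162 219:162 220:162 221:162 222:165 223:126 224:70 225:114 226:141 227:142 228:141 229:141 230:141 231:140 232:141 233:141 234:141 235:141 236:142 237:134 238:127 239:84 240:4 241:8 242:13 258:29 259:29 260:31 261:75 262:125 263:145 264:100 265:34 288:65 289:65 290:57 291:96 292:99 293:52 294:25 295:24 296:28 297:25 298:26 299:24
```

```bash
python3 -c "
from cell import robot,observe
print(robot.hand_in(),observe()['contact_force'])"
```

```text
the job is handed in; nothing more can be done
the job is handed in; nothing more can be done
```

The probe is off its stand and was handed in at about 16.5 s, still gripped. Its tip is within about 1 mm of the ring's middle, tilted about 20° to match the panel, and pressed at about 3.5 N, roughly half way in. The cross-marked panel was not touched.

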